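# Refit the spring-held cover of a control housing

## Task

Put the loose cover plate back on the open control housing, whose grey top frame is clamped a little off its base's middle, so feel for it: tilt the plate, hook one of its short edges under the lip on the housing's low side, push it in firmly against the spring strip there, and lower the other edge down past the tall upstand until the plate lies flat on its ledges. Then let go so that the spring drives the plate home into the slot at the foot of the upstand. Do not force it, and leave the V-block, the oilstone and the drilled aluminium block where they are.

Things in the scene. Friction and masses are not known exactly. Their poses are not given: they have to be found in the camera images.
- housing: Open control housing, fixed: dark base 226 (x) x 133 (y) x 26 (z) mm and on it a grey top frame that carries the lip, spring and upstand. The frame is clamped in slots, up to 10 mm off the base's middle along x, either way: not reported, find it by feel or sight. Origin: centre of the base's underside. x from the low lip side (nearer the robot) to the tall upstand, z up; yaw within 0.3.
- lip_mid (a point): Lip's free edge, underside, for a centred frame: base (-74, 0, 66) mm (the real lip is up to 10 mm off in x). Aluminium, 4 mm thick, full width, runs 28 mm back (-x); 11 mm clear above the cover's ledge (z = 55). 150 mm from the upstand's face, less than the cover's length: the cover goes in only tilted (25 to 35 degrees serves), low edge at the lip, between side cheeks (y +-58.5, tops z 62).
- spring_mid (a point): Face of the sprung steel strip under the lip, at rest, for a centred frame: base (-78, 0, 60) mm, 4 mm behind the lip's edge; z 56 to 64.5, y +-50. The cover's edge pushes it towards -x, 10 mm to hard stops: 3.6 N to start, then 0.6 N per mm (9.6 N). It must go in 6.5 mm or more before the high edge passes the upstand; the flat, released cover is driven back to 1.5 mm.
- slot_mid (a point): Slot mouth at the foot of the upstand, for a centred frame: base (76, 0, 59) mm. The upstand's inner face stands plumb above it from z = 63 to its top at z = 109, full width, 26 mm thick. Below, the slot (z 55 to 63) runs 4.5 mm back; the cover's high edge, once flat on the ledges, is driven into it by the spring. Front and rear ledges and both sides (|y| over 45) carry the cover.
- cover: Loose aluminium cover, 160 (x) x 110 (y) x 5 (z) mm, about 0.2 kg, black bar handle across the middle: bar 12 (x) x 70 (y) mm, 18 to 36 mm above the underside, on 12 mm posts at y = +-29. Origin: centre of the underside; z towards the handle. Same either way round; starts flat on the bench. Home: flat at z = 55, y = 0 (+-3.5 play), x = 0.5 + the frame's offset.
- cover_edge_a (a point): Middle of the lower edge of the cover's short side at its own x = -80 mm.
- cover_edge_b (a point): Middle of the lower edge of the cover's short side at its own x = +80 mm.
- vblock: Bystander: hardened steel V-block, 44 x 48 x 34 mm, on the bench behind the work. Origin: centre of its underside.
- oil_stone: Bystander: dark oilstone with a rust-red end, 86 x 101 x 28 mm, behind the work. Origin: centre of its underside.
- alu_block: Bystander: small aluminium block with a drilled hole, 32 x 48 x 20 mm, behind the work. Origin: centre of its underside.
There are look-alikes about, which are no part of the job. Several things have the shape of the cover; the one meant has the colours described above.

How it is judged:
On the way:
1. the cover, tilted more than 0.35 rad, has its low short edge down on the lip side of the housing, below the lip's height (angle between cover's own z axis and vertical above 0.35 rad and ((x of cover_edge_a in the frame of housing between -0.12 and -0.035 m and z of cover_edge_a in the frame of housing between 0.048 and 0.064 m and y of cover_edge_a in the frame of housing between -0.02 and 0.02 m) or (x of cover_edge_b in the frame of housing between -0.12 and -0.035 m and z of cover_edge_b in the frame of housing between 0.048 and 0.064 m and y of cover_edge_b in the frame of housing between -0.02 and 0.02 m))), for 0.1 s.
At the end, for the whole second after the job is handed in: Cover released and at rest, flat (0.015 rad) on the ledges, one short edge under the lip, the other in the upstand's slot: origin -11.5 to 12.5 mm from the housing's in x (wherever the frame is clamped), within 5 mm in y, 53.5 to 56.3 mm above it, in line within 0.07 rad (x of cover in the frame of housing between -0.0115 and 0.0125 m and y of cover in the frame of housing between -0.005 and 0.005 m and z of cover in the frame of housing between 0.0535 and 0.0563 m and angle between cover's own z axis and vertical below 0.015 rad and angle between the x axis of cover and the x axis of housing, either way round below 0.07 rad and linear speed of cover below 0.01 m/s and contact force between the fingers and cover below 0.1 N); the robot touches nothing.
It fails at once if the cover is forced against the housing (more than 60 N) (contact force between cover and housing above 60 N).
It fails at once if the V-block is moved more than 20 mm (distance of vblock from where it was at the start of the episode above 0.02 m).
It fails at once if the oilstone is moved more than 20 mm (distance of oil_stone from where it was at the start of the episode above 0.02 m).
It fails at once if the aluminium block is moved more than 20 mm (distance of alu_block from where it was at the start of the episode above 0.02 m).
It also fails if it takes over 48 s, if anything falls off the work surface, if the arm or the gripper's body presses on something with over 40 N, if the wrist force passes 120 N, or if a joint passes its speed limit or range.

## Robot

A 7-joint arm with a two-finger parallel gripper is mounted at the origin on a cart in front of the work surface, level with it; the furniture and walls round the work are solid. World frame = base frame: x ahead of the robot, y to its left, z up, the work surface at z = 0. Lengths are in m, angles in rad, forces in N, time in s.
With the tool pointing down it reaches from about 0.4 to 0.9 m from the base axis. Payload 5.5 kg.
Tool frame: the origin (TCP) lies midway between the tips of the shut fingers; the grasp point (between the pads) lies 19 mm behind it (manip.grip_depth is the distance from the TCP to the grasp point, in m); z points along the fingers, y is the line along which they close (so a half turn about z gives the same grasp; the last joint's range is limited). The gripper opens to 92 mm and grips with 3 to 60 N. Pads are 19 mm wide; open, the fingers measure 130 mm over their backs; the gripper's body (75 mm by 190 mm) begins 47 mm behind the grasp point.
Start: joints at [-0.852, 0.501, -0.427, 1.55, 0.221, 1.138, -0.21], TCP at [0.286, 0.584, 0.227] pointing down, gripper open.
Joint ranges: [-2.88, 2.88], [-0.31, 2.03], [-1.54, 1.56], [0.2, 2.42], [-1.41, 4.55], [0.19, 2.02], [-2.57, 2.57]. Speed limits (rad/s): [2.57, 2.57, 3.14, 3.14, 3.14, 3.14, 3.14].

## Interface

Orientations are given as a unit quaternion [x, y, z, w].
In Python, from bench import manip, effector, viewer gives the robot as it stands. Calls block until the motion is done:
- manip.move_pose(position, orientation): joint-space move of the TCP to a pose.
- manip.servo_line(position, ori=None, vel=0.15): straight line of the TCP; ori=None keeps the orientation; vel is the mean speed in m/s.
- manip.movej(angles): joint-space move.
- effector.open_jaws() and effector.close(f_grip=None): open the fingers fully, or close them until they stop; f_grip is the grip in N (None keeps the last).
- manip.sleep(seconds).
- manip.solve_ik(position, orientation): joint angles nearest the present ones, or None.
- viewer.get_image(name): name is "scene" or "top" or "wrist"; returns the picture (400x640x3 uint8, red, green, blue); there is no depth.
- viewer.get_calibration(name): a dict with "vfov" (degrees; the focal length in pixels is half the picture's height over the tangent of half this angle, whatever the lens; pixels are square), "cx", "cy" (the principal point, pixels), "eye" and "attitude" of the camera in the world. Camera axes: x right, y down, z forward; pixel columns grow to the right and rows downward; lengths in m; the calibration is good to about 2 mm. The wrist camera is an equidistant fisheye: a pixel r from the principal point sees the ray r / f radians off the axis. A picture is of the moment at which its call begins: read the wrist's pose just before it. get_calibration takes no time and is no camera call; for the wrist camera it gives the pose at the moment of the call.
A pose or a line that the arm cannot do raises manip.PlanningError and nothing moves.
- manip.hand_in(): hands the job in; it is judged then, once.
Readings, each from a call of its own:
- manip.current_clock(): time.
- manip.current_q(): joint angles.
- manip.current_joint_velocities(): joint speeds.
- manip.current_tau(): joint torques, N m.
- manip.current_tool_pos(): TCP position.
- manip.current_tcp_rot(): TCP orientation.
- manip.current_force(): force on the tool from outside, world axes, zero at the start.
- manip.current_wrist_torque(): the same for the moment, N m.
- manip.current_finger_gap(): finger opening in m.
- manip.current_gripper_force(): force on a finger pad.
Only numpy, scipy, OpenCV 4.12 (cv2) and the standard library are available. Lean on these libraries where they do the work, as an engineer would, in place of code of your own. Each camera call takes 0.05 s, during which the arm holds its last target. There are 200 camera calls.

## Working session

There is one attempt and no reset: what is moved stays moved. The work goes in short steps, each a Python script; the robot and the scene stay as the last script left them, time stands still between calls to the robot, and variables do not carry over. Pictures are saved under pics/ and viewed, at most 10 in all, crops included, and the job is handed in when it is done.

```bash
mkdir -p pics; python3 - <<'E'
from bench import manip, effector, viewer
import cv2
for n in ("scene","top"):
    im=viewer.get_image(n); cv2.imwrite(f"pics/{n}0.png",im[:,:,::-1]); print(n,viewer.get_calibration(n))
print(viewer.get_calibration("wrist"),manip.current_clock(),manip.current_tcp_rot(),manip.grip_depth)
E
```

```text
scene {'vfov': 55.750974587393834, 'cx': 314.4465429064946, 'cy': 198.90637485061367, 'eye': array([ 0.19441656, -1.09972706,  0.743122  ]), 'attitude': array([ 0.86898777, -0.18087143,  0.10193004, -0.44917262])}
top {'vfov': 57.37687753931797, 'cx': 317.9345682203167, 'cy': 200.50191210897182, 'eye': array([ 0.53581578, -0.19120531,  1.11383957]), 'attitude': array([ 0.711695  , -0.70157691,  0.02815915, -0.0220712 ])}
{'vfov': 65.70646984690485, 'cx': 321.06878283980797, 'cy': 201.6840588676828, 'eye': array([0.22330762, 0.61275976, 0.38244436]), 'attitude': array([0.84119352, 0.52450133, 0.06854033, 0.1122232 ])} 0.1 [ 2.25893897e-01  9.74151508e-01 -8.58017333e-04 -2.26215247e-04] 0.0188
```

View pics/scene0.png

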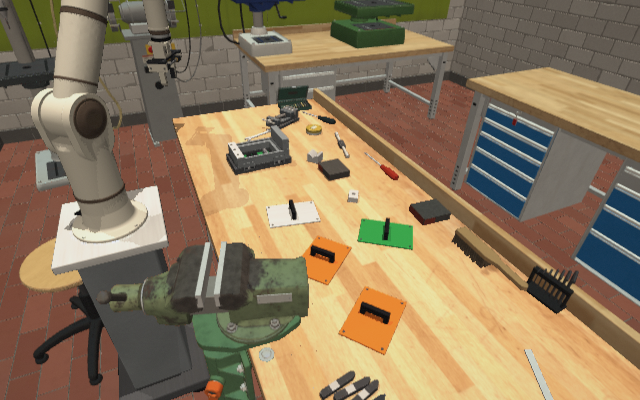

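View pics/top0.png

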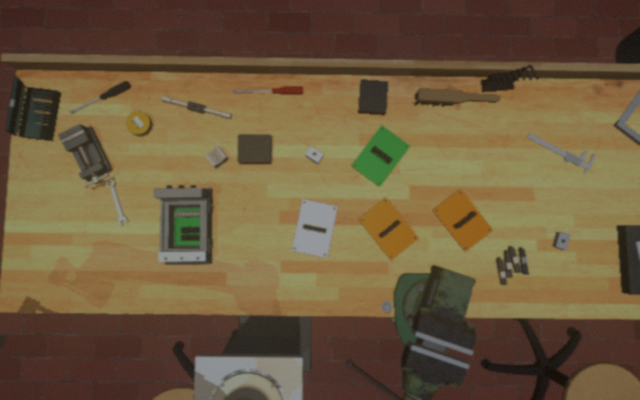

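The aluminium-coloured cover is at top (315,228) and scene (293,213). The housing is at top (185,225), with its lip at the bottom (toward the robot) and its upstand at the top. The green and orange plates are look-alikes. Next I'll get rough positions, then take wrist views.

```bash
cat > h.py <<'E'
import numpy as np, cv2
from scipy.spatial.transform import Rotation as R
from bench import manip, effector, viewer
def ray(n,px,cal):
    f=200/np.tan(np.radians(cal['vfov']/2)); d=(np.asarray(px,float)-[cal['cx'],cal['cy']])/f
    if n=='wrist':
        r=np.linalg.norm(d); v=np.r_[d/r*np.sin(r),np.cos(r)] if r>1e-9 else np.array([0,0,1.])
    else: v=np.r_[d,1]/np.linalg.norm(np.r_[d,1])
    return R.from_quat(cal['attitude']).apply(v)
def proj(n,P,cal):
    f=200/np.tan(np.radians(cal['vfov']/2)); v=R.from_quat(cal['attitude']).inv().apply(np.asarray(P)-cal['eye'])
    if n=='wrist':
        s=np.linalg.norm(v[:2]); d=v[:2]/s*np.arctan2(s,v[2])
    else: d=v[:2]/v[2]
    return d*f+[cal['cx'],cal['cy']]
def onz(n,px,cal,z):
    d=ray(n,px,cal); e=np.asarray(cal['eye']); return e+d*(z-e[2])/d[2]
def tri(obs):  # [(n,px,cal)...] least-squares ray meet
    A=0;b=0
    for n,px,cal in obs:
        d=ray(n,px,cal); M=np.eye(3)-np.outer(d,d); A=A+M; b=b+M@cal['eye']
    return np.linalg.solve(A,b)
def down(yaw): # tool down, tool x along yaw
    return (R.from_euler('z',yaw)*R.from_euler('x',np.pi)).as_quat()
E
python3 - <<'E'
from h import *
ct=viewer.get_calibration('top');cs=viewer.get_calibration('scene')
f=lambda a:np.round(a,4)
print('cover',f(onz('top',(315,228),ct,.02)),f(tri([('top',(315,229),ct),('scene',(292,211),cs)])))
for p in [(159,262),(209,262),(156,189),(211,188)]: print(f(onz('top',p,ct,.06)))
cw=viewer.get_calibration('wrist')
T=R.from_quat(manip.current_tcp_rot())
print('cam in tool',T.inv().apply(cw['eye']-manip.current_tool_pos()),(T.inv()*R.from_quat(cw['attitude'])).as_matrix().round(3))
print(R.from_quat(manip.current_tcp_rot()).as_matrix().round(2))
q0=manip.current_q()
for yaw in np.arange(-3.1,3.2,.4):
  for p in ([.5,-.19,.3],[.5,.1,.3],[.5,.15,.15]):
    q=manip.solve_ik(p,down(yaw)); print(round(yaw,1),p,None if q is None else np.round(q,2))
E
```

```text
cover [ 0.5313 -0.1925  0.02  ] [ 0.5293 -0.1929  0.0155]
[0.4288 0.25   0.06  ]
[0.4307 0.1081 0.06  ]
[0.6373 0.268  0.06  ]
[0.6426 0.1098 0.06  ]
cam in tool [ 0.06926097 -0.00113864 -0.15667601] [[-0.    -0.965 -0.261]
 [ 1.    -0.    -0.001]
 [ 0.001 -0.261  0.965]]
[[-0.9   0.44 -0.  ]
 [ 0.44  0.9  -0.  ]
 [ 0.   -0.   -1.  ]]
-3.1 [0.5, -0.19, 0.3] [ 0.1   0.2   0.24  1.77 -0.05  1.18  1.97]
-3.1 [0.5, 0.1, 0.3] [ 0.01  0.16 -0.29  1.81  0.05  1.18  1.31]
-3.1 [0.5, 0.15, 0.15] [-0.04  0.36 -0.37  1.94  0.17  0.87  1.12]
-2.7 [0.5, -0.19, 0.3] [ 0.16  0.2   0.18  1.77 -0.04  1.18  2.36]
-2.7 [0.5, 0.1, 0.3] [ 0.05  0.17 -0.34  1.81  0.06  1.18  1.71]
-2.7 [0.5, 0.15, 0.15] [ 0.03  0.37 -0.45  1.94  0.21  0.87  1.49]
-2.3 [0.5, -0.19, 0.3] [ 1.29  0.48 -1.29  1.74  0.48  1.3   2.31]
-2.3 [0.5, 0.1, 0.3] [ 0.11  0.17 -0.4   1.81  0.07  1.18  2.1 ]
-2.3 [0.5, 0.15, 0.15] [ 0.09  0.38 -0.52  1.94  0.25  0.88  1.85]
-1.9 [0.5, -0.19, 0.3] [-0.73  0.66  1.54  1.79 -0.67  1.38 -2.52]
-1.9 [0.5, 0.1, 0.3] [ 0.17  0.18 -0.47  1.81  0.09  1.18  2.48]
-1.9 [0.5, 0.15, 0.15] [ 0.16  0.4
[... 1696 characters left out ...]
3] [-0.17  0.15 -0.09  1.82  0.02  1.17 -0.14]
1.7 [0.5, 0.15, 0.15] [-0.25  0.34 -0.12  1.95  0.05  0.85 -0.26]
2.1 [0.5, -0.19, 0.3] [ 0.08  0.2   0.27  1.77 -0.06  1.18  0.89]
2.1 [0.5, 0.1, 0.3] [-0.11  0.15 -0.15  1.82  0.03  1.17  0.25]
2.1 [0.5, 0.15, 0.15] [-0.18  0.34 -0.19  1.95  0.08  0.86  0.11]
2.5 [0.5, -0.19, 0.3] [ 0.09  0.2   0.26  1.77 -0.05  1.18  1.29]
2.5 [0.5, 0.1, 0.3] [-0.06  0.16 -0.21  1.81  0.04  1.17  0.64]
2.5 [0.5, 0.15, 0.15] [-0.12  0.35 -0.26  1.95  0.12  0.86  0.48]
2.9 [0.5, -0.19, 0.3] [ 0.1   0.2   0.25  1.77 -0.05  1.18  1.69]
2.9 [0.5, 0.1, 0.3] [-0.02  0.16 -0.26  1.81  0.04  1.17  1.04]
2.9 [0.5, 0.15, 0.15] [-0.06  0.36 -0.34  1.94  0.15  0.87  0.85]
```

```bash
python3 - <<'E'
from h import *
import pickle
D={}
def snap(k,p,yaw):
    manip.move_pose(p,down(yaw)); manip.sleep(.15)
    c=viewer.get_calibration('wrist'); im=viewer.get_image('wrist'); D[k]=c
    cv2.imwrite(f'pics/{k}.png',im[:,:,::-1]); print(k,manip.current_clock())
snap('h1',[.49,.22,.24],1.57)
snap('h2',[.58,.20,.24],1.57)
snap('c1',[.56,-.15,.20],1.57)
snap('c2',[.49,-.15,.20],1.57)
pickle.dump(D,open('cal.pkl','wb'))
a=[cv2.imread(f'pics/{k}.png') for k in('h1','h2','c1','c2')]
cv2.imwrite('pics/m.png',cv2.resize(np.vstack([np.hstack(a[:2]),np.hstack(a[2:])]),(800,500),interpolation=cv2.INTER_AREA))
E
```

```text
h1 1.8417
h2 2.5
c1 4.025
c2 4.6083
```

View pics/m.png

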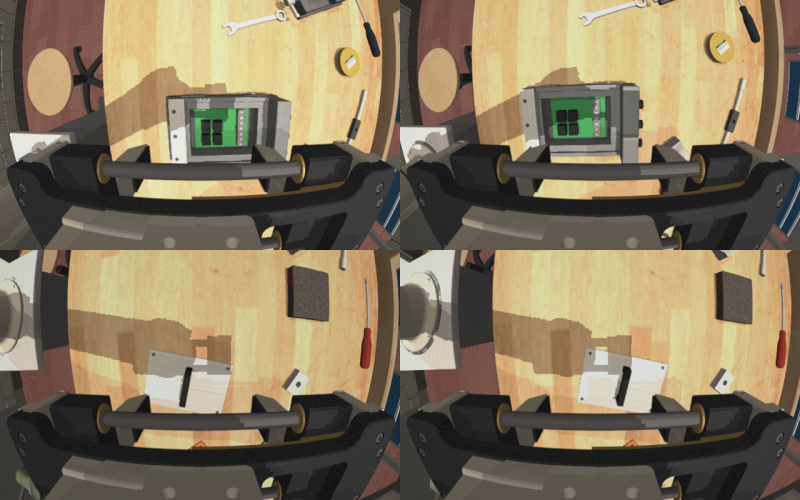

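The wrist views show the housing with its lip on the left and upstand on the right. The white cover is turned about 0.2 rad, with its black handle visible. I'll zoom in to pick points.

```bash
python3 - <<'E'
import cv2,numpy as np
def g(k,x,y,w,h,s):
    im=cv2.resize(cv2.imread(f'pics/{k}.png')[y:y+h,x:x+w],None,fx=s,fy=s,interpolation=cv2.INTER_CUBIC)
    for i in range(0,w,20): cv2.putText(im,str(x+i),(i*s,8),0,.3,(0,0,255),1); cv2.line(im,(i*s,10),(i*s,14),(0,0,255),1)
    for j in range(0,h,20): cv2.putText(im,str(y+j),(0,j*s+4),0,.3,(0,0,255),1); cv2.line(im,(20,j*s),(26,j*s),(0,0,255),1)
    return im
cv2.imwrite('pics/mh.png',np.vstack([g('h1',250,140,260,98+2,3),g('h2',180,125,260,100,3)]))
cv2.imwrite('pics/mc.png',np.vstack([g('c1',210,150,200,120,2),g('c2',260,150,200,120,2)]))
for k in('c1','c2'):
    hsv=cv2.cvtColor(cv2.imread(f'pics/{k}.png'),cv2.COLOR_BGR2HSV)
    print(k,hsv[210,290],hsv[160,290],hsv[190,340])
E
```

```text
c1 [ 20  17 180] [ 16 107 162] [ 18  29 147]
c2 [ 90   3 222] [ 16 109 161] [ 19  33 160]
```

View pics/mh.png

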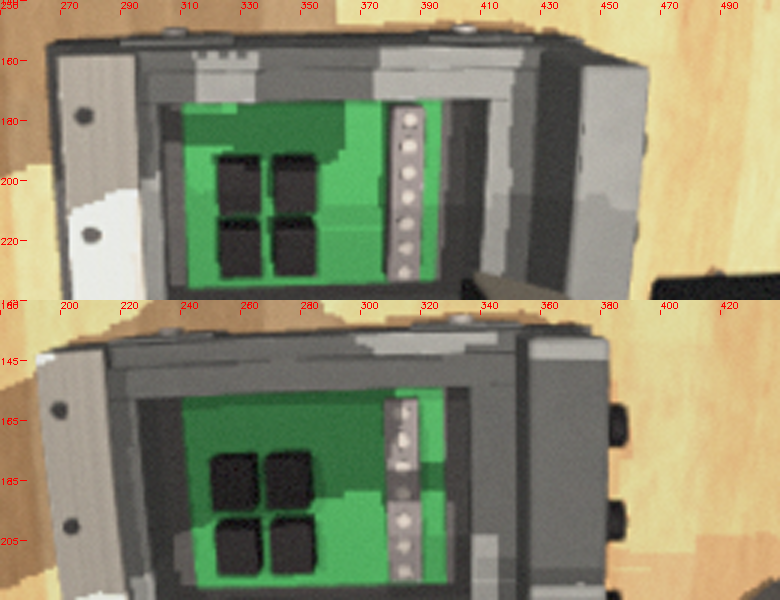

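View pics/mc.png

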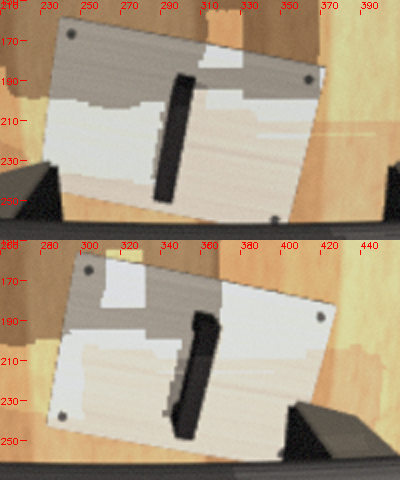

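```bash
python3 - <<'E'
from h import *
import pickle
from scipy.optimize import least_squares
D=pickle.load(open('cal.pkl','rb'))
def T(p,q,ks): return tri([('wrist',p,D[ks[0]]),('wrist',q,D[ks[1]])]).round(4)
H=('h1','h2');C=('c1','c2')
print('lip back',T((269.3,158.3),(192.7,142.3),H),'lip free',T((294.7,158.3),(215,141),H))
print('up in',T((444.3,162),(356,138.3),H),'up out',T((466,162.3),(382.3,138.3),H))
print('lowpts z: lip',onz('wrist',(296.3,239.3),D['h1'],.07),onz('wrist',(222.3,223.3),D['h2'],.07),'up',onz('wrist',(439,240),D['h1'],.109),onz('wrist',(355.7,224.3),D['h2'],.109))
print('screws',T((245.5,167),(304.5,165),C),T((364,189.5),(420.5,188.5),C),'TRcorner',T((373,183.5),(427.5,182),C))
print('bar ends',T((303,187.5),(363,186),C),T((291.5,251),(352,248),C))
# fits
obs=[(k,m,p) for k,L in (('c1',{(-80,55):(241,158),(80,55):(373,183.5)}),('c2',{(80,55):(427.5,182),(-80,-55):(283.5,241.5)})) for m,p in L.items()]
def res(v):
    c,s=np.cos(v[2]),np.sin(v[2])
    return np.concatenate([proj('wrist',[v[0]+(c*a-s*b)/1e3,v[1]+(s*a+c*b)/1e3,.005],D[k])-p for k,(a,b),p in obs])
r=least_squares(res,[.53,-.19,-.2]);print('cover',r.x,r.fun.round(1))
obsh=[('h1',-102,70,(269.3,158.3)),('h1',-74,70,(294.7,158.3)),('h1',76,109,(444.3,162)),('h1',102,109,(466,162.3)),('h2',-102,70,(192.7,142.3)),('h2',-74,70,(215,141)),('h2',76,109,(356,138.3)),('h2',102,109,(382.3,138.3))]
lines=[('h1',-74,70,(296.3,239.3)),('h2',-74,70,(222.3,223.3)),('h1',76,109,(439,240)),('h2',76,109,(355.7,224.3))]
def resh(v):
    c,s=np.cos(v[2]),np.sin(v[2])
    o=[proj('wrist',[v[0]+c*a/1e3-s*v[3],v[1]+s*a/1e3+c*v[3],z/1e3],D[k])-p for k,a,z,p in obsh]
    for k,a,z,p in lines:
        w=onz('wrist',p,D[k],z/1e3); o.append(np.array([(c*(w[0]-v[0])+s*(w[1]-v[1])-a/1e3)*800]))
    o.append(np.array([(v[3]-.0665)*2000])); return np.concatenate(o)
r=least_squares(resh,[.535,.18,0,.0665]);print('frame',r.x,r.fun.round(1))
E
```

```text
lip back [0.4331 0.2493 0.0642] lip free [0.4611 0.2494 0.0654]
up in [0.6112 0.253  0.1081] up out [0.6364 0.2535 0.107 ]
lowpts z: lip [0.4614063  0.15758254 0.07      ] [0.46459701 0.15547492 0.07      ] up [0.61382717 0.17093165 0.109     ] [0.61293623 0.16893821 0.109     ]
screws [ 0.4727 -0.1325  0.006 ] [ 0.611  -0.1592  0.0071] TRcorner [ 0.623  -0.1536 -0.0027]
bar ends [ 0.5401 -0.1564  0.0094] [ 0.5271 -0.2247  0.0326]
cover [ 0.53332698 -0.19037204 -0.1969532 ] [-1.5 -0.9  0.7 -0.2  1.8  0.3 -0.9  1.1]
frame [0.53666644 0.18508599 0.02029665 0.0665    ] [-0.7  0.4 -0.1 -0.4  0.4  0.2  1.6  0.3 -1.9  0.4 -1.3 -0.   0.2 -0.2
  1.4 -0.1 -1.4  1.1  0.7 -0.1 -0. ]
```

```bash
cat >> h.py <<'E'
F0=np.array([.5367,.1851,0]); PSI=.0203
def cpose(xa,za,th,ya=0.,hz=.0092):
    """TCP pose for the cover's low edge at frame (xa,ya,za) mm, tilt th"""
    Rz=R.from_euler('z',PSI); cx=np.array([np.cos(th),0,np.sin(th)]); cz=np.array([-np.sin(th),0,np.cos(th)]); cy=np.array([0,1.,0])
    o=np.array([xa,ya,za])/1e3+.08*cx+hz*cz
    return F0+Rz.apply(o),(Rz*R.from_matrix(np.c_[cy,cx,-cz])).as_quat()
E
python3 - <<'E'
from h import *
yaw=np.pi/2-.197; p=np.array([.5333,-.1904,.0092])
manip.move_pose(p+[0,0,.08],down(yaw)); manip.servo_line(p,vel=.08); print(manip.current_force())
effector.close(45); print(manip.current_finger_gap(),manip.current_gripper_force(),manip.current_clock())
manip.servo_line(p+[0,0,.15]); print(manip.current_finger_gap(),manip.current_force())
q=cpose(-55,110,.48); manip.move_pose(*q); manip.sleep(.3)
print(manip.current_clock(),manip.current_tool_pos()-q[0],manip.current_force(),manip.current_wrist_torque())
import pickle
D={}
for n in('scene','top','wrist'):
    D[n]=viewer.get_calibration(n); cv2.imwrite(f'pics/{n}3.png',viewer.get_image(n)[:,:,::-1])
pickle.dump((D,manip.current_tool_pos(),manip.current_tcp_rot()),open('cal3.pkl','wb'))
w=cv2.imread('pics/wrist3.png'); t=cv2.resize(cv2.imread('pics/top3.png')[150:300,110:260],(400,400)); s=cv2.resize(cv2.imread('pics/scene3.png')[80:200,200:320],(400,400))
cv2.imwrite('pics/m3.png',np.vstack([np.hstack([t,s])[:200*2][:,:800],cv2.resize(w,(800,500))[100:300]]))
E
```

```text
[0.17075774 0.40307549 1.09273535]
0.011696093572037035 44.99881088733673 7.5417
0.011578546172330888 [ 0.13337073 -0.29194561 -2.55457642]
10.3917 [ 3.95716137e-04 -8.09711365e-04 -2.06647378e-05] [-0.7003764  -0.17991139 -1.07505764] [-0.04528286  0.75648727 -0.00709296]
```

View pics/m3.png

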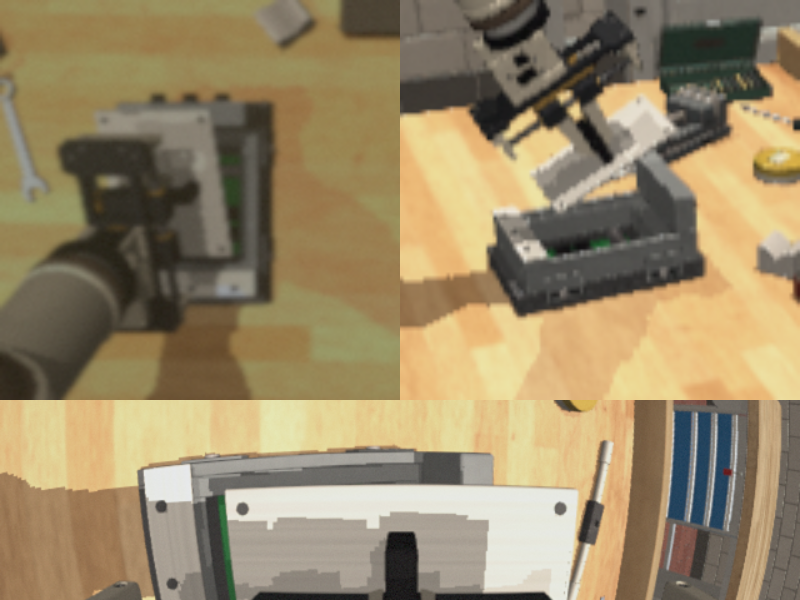

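```bash
python3 - <<'E'
from h import *
import pickle
D,tp,tr=pickle.load(open('cal3.pkl','rb'))
Q=R.from_quat(tr).as_matrix(); cy,cx,cz=Q[:,0],Q[:,1],-Q[:,2]; o=tp-.0092*cz
for a,px in((-80,(180,150.4)),(80,(462.4,150.4))):
    P=o+a/1e3*cx+.055*cy+.005*cz; print('wrist pred',proj('wrist',P,D['wrist']).round(1),'seen',px, 'per mm y',(proj('wrist',P+.001*cy,D['wrist'])-proj('wrist',P,D['wrist'])).round(2))
Rz=R.from_euler('z',PSI)
for a,z,px in((-102,70,(115,135)),(-74,70,(153.6,131)),(76,109,None),(102,109,(394,122))):
    print('hous',proj('wrist',F0+Rz.apply([a/1e3,.0665,z/1e3]),D['wrist']).round(1),px)
# top view: crop scale 400/150, offset (110,150)
for a,b,px in((80,55,(97,112)),(80,-55,(210,108)),(-80,-55,(232,257))):
    P=o+a/1e3*cx+b/1e3*cy+.005*cz; print('top cover',((proj('top',P,D['top'])-[110,150])*400/150).round(0),px)
for a,b,z,px in((-102,-66.5,70,(254,298)),(102,-66.5,109,(273,102))):
    print('top hous',((proj('top',F0+Rz.apply([a/1e3,b/1e3,z/1e3]),D['top'])-[110,150])*400/150).round(0),px)
E
```

```text
wrist pred [178.6 149.6] seen (180, 150.4) per mm y [-0.11 -1.77]
wrist pred [465.  149.7] seen (462.4, 150.4) per mm y [ 0.11 -1.77]
hous [114.3 134.8] (115, 135)
hous [152.7 130.4] (153.6, 131)
hous [370.4 122.7] None
hous [396.9 123.5] (394, 122)
top cover [ 91. 108.] (97, 112)
top cover [208. 108.] (210, 108)
top cover [230. 254.] (232, 257)
top hous [253. 294.] (254, 298)
top hous [245.  99.] (273, 102)
```

```bash
cat >> h.py <<'E'
def go(xa,za,th,ya=0.,vel=.05):
    p,q=cpose(xa,za,th,ya); manip.servo_line(p,q,vel=vel)
E
python3 - <<'E'
from h import *
go(-62,80,.48,vel=.1); manip.sleep(.2); b=manip.current_force(); print('base',b,manip.current_clock())
for z in (70,65,62,60,58.5,57.3):
    go(-62,z,.48); manip.sleep(.1); f=manip.current_force()-b; print(z,f.round(2))
    if np.linalg.norm(f)>4: break
else:
    for x in (-66,-69,-71,-72,-73,-74,-75,-76,-77,-78):
        go(x,57.3,.48); manip.sleep(.1); f=manip.current_force()-b; print(x,f.round(2),manip.current_wrist_torque().round(2))
        if np.linalg.norm(f)>6: break
print(manip.current_clock()); np.save('b.npy',b)
E
```

```text
base [-0.63602594  0.01157588 -2.45140982] 11.2
70 [1.26 0.08 0.56]
65 [ 0.65 -0.19  1.17]
62 [ 0.91 -0.06  0.61]
60 [ 0.48 -0.49  0.75]
58.5 [ 0.72 -0.09  0.77]
57.3 [ 1.    0.28 -1.34]
-66 [-0.08 -0.56  0.93] [-0.09  0.75  0.04]
-69 [ 0.89  0.89 -0.04] [-0.08  0.76  0.01]
-71 [0.56 0.64 0.6 ] [-0.12  0.77 -0.01]
-72 [-0.47 -0.02  0.49] [-0.1   0.78  0.  ]
-73 [0.48 0.06 0.8 ] [-0.1   0.8  -0.01]
-74 [1.2  0.53 0.49] [-0.08  0.78 -0.06]
-75 [ 0.22 -0.17  0.46] [-0.05  0.75  0.06]
-76 [ 1.93 -0.13  0.38] [-0.03  0.48  0.04]
-77 [4.7  0.24 0.41] [-0.02 -0.15  0.08]
-78 [5.32 0.38 2.66] [-0.06 -0.45  0.09]
16.9
```

```bash
python3 - <<'E'
from h import *
b=np.load('b.npy')
p,_=cpose(-78,57.3,.48); print('err',(manip.current_tool_pos()-p)*1e3)
for th in (.44,.39,.34,.3,.26,.22,.18,.14,.10):
    xa=min(-78.5,74-160*np.cos(th)-.5); za=56+.8*th/.48
    go(xa,za,th); manip.sleep(.08); f=manip.current_force()-b
    p,_=cpose(xa,za,th); print(th,round(xa,1),f.round(1),manip.current_wrist_torque().round(2),((manip.current_tool_pos()-p)*1e3).round(1))
    if np.linalg.norm(f)>20: print('STOP');break
print(manip.current_clock(),manip.current_finger_gap())
E
```

```text
err [0.40042982 0.16753908 0.31958585]
0.44 -78.5 [5.4 0.6 2.2] [ 0.02 -0.45  0.18] [0.3 0.2 0.1]
0.39 -78.5 [5.5 0.5 1.9] [-0.02 -0.51  0.08] [0.1 0.2 0.1]
0.34 -78.5 [4.6 0.5 2.6] [ 0.04 -0.57  0.06] [-0.   0.2  0. ]
0.3 -79.4 [5.2 0.7 1.5] [ 0.06 -0.7   0.08] [0.  0.2 0.1]
0.26 -81.1 [6.6 0.5 1.6] [-0.01 -0.9   0.09] [0.4 0.3 0.2]
0.22 -82.6 [7.3 1.4 1.6] [-0.06 -1.08  0.07] [0.8 0.3 0.3]
0.18 -83.9 [7.1 0.1 1.8] [-0.09 -1.27  0.11] [1.1 0.3 0.4]
0.14 -84.9 [ 7.1 -0.2  1.9] [-0.   -1.38  0.08] [1.3 0.3 0.5]
0.1 -85.7 [7.9 0.2 1.9] [-0.02 -1.48  0.13] [1.6 0.4 0.5]
20.0 0.011841516275472743
```

```bash
python3 - <<'E'
from h import *
b=np.load('b.npy'); ok=True
for th,xa,za in ((.10,-87,56.2),(.07,-87.4,56),(.045,-87.6,55.8),(.02,-87.7,55.5),(0,-87.7,55.3),(0,-87.7,54.8)):
    go(xa,za,th,vel=.03); manip.sleep(.1); f=manip.current_force()-b
    p,_=cpose(xa,za,th); print(th,xa,f.round(1),manip.current_wrist_torque().round(2),((manip.current_tool_pos()-p)*1e3).round(1))
    if np.linalg.norm(f)>22: print('STOP');ok=False;break
print(manip.current_clock(),manip.current_finger_gap())
E
```

```text
0.1 -87 [8.9 0.8 1. ] [ 0.03 -1.65  0.1 ] [1.8 0.4 0.7]
0.07 -87.4 [8.3 2.  0.9] [-0.02 -1.67  0.11] [2.  0.4 0.7]
0.045 -87.6 [7.7 0.8 2.1] [-0.05 -1.63  0.1 ] [2.1 0.4 0.7]
0.02 -87.7 [8.7 0.8 3.7] [-0.05 -1.59  0.06] [2.2 0.4 0.8]
0 -87.7 [ 8.3 -0.4  4. ] [-0.08 -1.57  0.14] [2.2 0.3 0.8]
0 -87.7 [ 8.7 -0.5  4.1] [-0.07 -1.52  0.11] [2.2 0.4 1. ]
22.1 0.011591868014494822
```

```bash
python3 - <<'E'
from h import *
b=np.load('b.npy')
def rep(s):
    Q=R.from_quat(manip.current_tcp_rot()).as_matrix(); o=manip.current_tool_pos()+.0092*Q[:,2]
    print(s,'cover frame mm',(R.from_euler('z',-PSI).apply(o-F0)*1e3).round(1),'tilt',(R.from_euler('z',-PSI).apply(-Q[:,2])).round(4),(manip.current_force()-b).round(1))
rep('now')
go(-87.7,54.3,0,vel=.03); manip.sleep(.1); rep('down')
for x in (-86,-84.5,-83): go(x,54.3,0,vel=.03); manip.sleep(.1); rep(x)
E
```

```text
now cover frame mm [-5.4  0.3 55.8] tilt [-4.8e-03 -5.0e-04  1.0e+00] [ 8.7 -0.5  4.1]
down cover frame mm [-5.4  0.3 55.3] tilt [-4.9e-03 -5.0e-04  1.0e+00] [9.  0.2 4.2]
-86 cover frame mm [-3.9  0.3 55.2] tilt [-4.5e-03 -5.0e-04  1.0e+00] [9.4 0.3 4.2]
-84.5 cover frame mm [-2.9  0.3 55. ] tilt [-3.6e-03 -3.0e-04  1.0e+00] [ 7.6 -1.   4.1]
-83 cover frame mm [-2.2  0.3 55. ] tilt [-2.e-03 -2.e-04  1.e+00] [ 6.4 -0.3  8. ]
```

```bash
python3 - <<'E'
from h import *
b=np.load('b.npy')
effector.open_jaws(); manip.sleep(.3); print((manip.current_force()-b).round(1),manip.current_finger_gap())
p=manip.current_tool_pos(); manip.servo_line(p+[0,0,.16],vel=.12)
manip.move_pose([.54,.20,.24],down(1.57)); manip.sleep(.2)
import pickle
c=viewer.get_calibration('wrist'); w=viewer.get_image('wrist')[:,:,::-1]; t=viewer.get_image('top')[:,:,::-1]; s=viewer.get_image('scene')[:,:,::-1]
pickle.dump(c,open('cal4.pkl','wb')); cv2.imwrite('pics/w4.png',w)
cv2.imwrite('pics/m4.png',np.vstack([cv2.resize(w[120:270,200:500],(800,400),interpolation=cv2.INTER_CUBIC),cv2.resize(s[110:190,200:520],(800,200),interpolation=cv2.INTER_CUBIC)]))
print(manip.current_clock())
for a,b_,z in((-74,-40,70),(-74,55,60),(76,55,60),(80,55,60),(-50,55,60),(0,55,60)):
    print((a,b_,z),((proj('wrist',F0+R.from_euler('z',PSI).apply(np.array([a,b_,z])/1e3),c)-[200,120])*800/300).round(0))
E
```

```text
[ 1.  -0.4  1.9] 0.09186787944779029
27.2083
(-74, -40, 70) [146. 299.]
(-74, 55, 60) [135.  73.]
(76, 55, 60) [499.  65.]
(80, 55, 60) [508.  65.]
(-50, 55, 60) [192.  71.]
(0, 55, 60) [314.  67.]
```

View pics/m4.png

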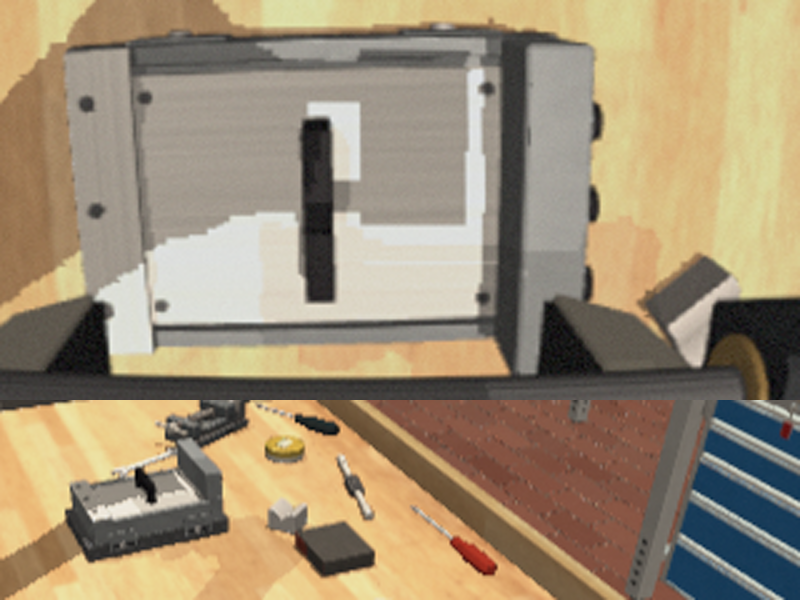

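The picture shows the cover flat. Its left edge is under the lip (screw at 145,97) and its right edge is in the slot at the upstand's foot (screw at 487,88), so it is centred at about x = 0.5 mm. The bystanders are where they were.

```bash
python3 -c "
from bench import manip
print(manip.hand_in(),manip.current_clock())"
```

```text
the job is handed in; nothing more can be done
the job is handed in; nothing more can be done
```

The cover is back on the housing and the job is handed in (27 s on the robot clock at the last check): it lies flat with one edge under the lip and the other in the slot; the judge's verdict was not shown.

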